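# Reset the spring fixture one hole shorter and hold its lock pin home

## Task

The next springs are one size shorter: take the long spring out of the fixture's nest and put it in the blue tray with the others of its size, let go of it, and then pull up the red lock knob, slide the stop one hole towards the anvil and let the pin drop fully into that next hole. The program finishes while holding: keep hold of the red knob at the end, with the pin fully home, so that the clamp can be tightened. Leave the other things on the bench, and the tray, where they are.

Things in the scene. Friction and masses are not known exactly. Their poses are not given: they have to be found in the camera images.
- fixture: Green steel bed 104 x 310 x 16 mm, bolted to the bench. Origin: centre of its underside; y along the 310 mm length, towards the anvil. On x = 0 from -y to +y: grey stop carriage on its rail, its steel spindle (14 mm thick, ends in a 25 mm button), V nest, anvil. Along x = +30 mm a brass index bar (22 mm wide, top 34 mm above bench) with 10 mm holes at y = -135, -110, -85, -60, -35, -10 mm.
- nest (a point): Middle of the spring's place in the steel V nest, on its axis, 51 mm above the bench. The nest is 31 mm wide, its lips 41 mm above the bench, and lies along the fixture's y; beside it the bed is clear for fingers down to 16 mm above the bench.
- anvil_face (a point): Middle of the face of the fixed steel anvil block (46 mm wide, top 78 mm above the bench), 51 mm above the bench at y = +118 mm of the fixture. The spring lies between it and the stop's button.
- stop_carriage (a joint): Slide of the grey stop carriage (44 x 60 mm, top 67 mm above the bench) along the fixture's y, in m, growing towards the anvil. 0: pin in the starting hole (y = -60 mm); 0.025: the next hole (y = -35 mm); 1 mm play either way. Pin out: slides with about 2 N friction; pin in: locked. Gap from button to anvil: 63 mm at 0, 38 mm at 0.025, so the 60 mm spring blocks the move.
- lock_plunger (a joint): Lift of the spring-loaded lock plunger, in m: 0 fully home (pin 12 mm deep in a hole), about 0.012 with the 8 mm round-nosed pin on top of the index bar between holes, 0.016 at its upper stop. Moves straight up. Its spring pulls it down with about 6 N when home, 11 N at the upper stop; it does not stay up, and drops in by itself over a hole.
- knob (a point): Middle of the plunger's red knob: round, upright, 28 mm across, 24 mm high (12 mm above and below this point), on the pin's axis, 102 mm above the bench when home. It rises with the plunger and travels with the carriage. Under it stands a 21 mm steel barrel; the carriage's top is 67 mm above the bench.
- next_hole (a point): Centre of the mouth of the next hole in the brass index bar, on its top face 34 mm above the bench: the knob stands straight above it when the stop has been moved.
- long_spring: The spring in the nest: dark steel compression spring, outside diameter 32 mm, 60 mm long, about 0.14 kg, stiff enough to be handled as a solid piece. Origin at its centre, y axis along its length. Starts lying in the V nest, its centre 51 mm above the bench.
- tray: Blue shallow tray 200 x 140 mm (x by y), walls 3 mm thick and 30 mm high, floor 3 mm thick, 1.2 kg, on the bench on one or other side of the fixture. Origin: centre of its underside; x along the 200 mm side. The +x end holds two upright springs; the rest is free.
- tray_spring0: A long spring of the same size (32 mm across, 60 mm tall) standing in the tray at about x = +70, y = -35 mm of it. Origin: centre of its lower end.
- tray_spring1: The same, at about x = +70, y = +35 mm of the tray. Origin: centre of its lower end.
- short_spring0: One of the next batch: short spring 32 mm across, 35 mm tall, standing on the white paper sheet across the fixture from the tray; not to be moved. Origin: centre of its lower end.
- short_spring1: Another short spring, as short_spring0.
- short_spring2: Another short spring, as short_spring0.
- magnet_base: Grey magnetic base 50 x 60 x 50 mm with a black switch knob and a 50 mm steel post on top, beyond the fixture; not to be moved. Origin: centre of its underside.
- brush_pot: Red plastic pot, 72 mm wide, 60 mm high, with a wooden brush handle leaning out of it up to 99 mm, beyond the fixture; not to be moved. Origin: centre of its underside.
- caliper: Steel caliper with a black slide, 200 mm long, lying flat (11 mm high) beyond the fixture; not to be moved. Origin: middle of its beam's underside, y along the beam.

How it is judged:
On the way, in this order (a step that is already met when the one before it is completed fails the run):
1. the long spring lies in the blue tray, let go (x of long_spring in the frame of tray between -0.09 and 0.09 m and y of long_spring in the frame of tray between -0.06 and 0.06 m and z of long_spring in the frame of tray below 0.045 m and contact force between the fingers and long_spring below 0.1 N and linear speed of long_spring below 0.05 m/s), for 0.2 s.
2. the knob is pulled up until the pin is clear of the starting hole (value of joint lock_plunger above 0.0105 m and value of joint stop_carriage below 0.012 m), for 0.1 s.
At the end, for the whole second after the job is handed in: Long spring at rest and untouched inside the tray (centre under 45 mm above its underside); stop carriage at the next hole (0.025 within 0.002 m); pin home within 1.5 mm; fingers holding the red knob with over 2 N through the last second (all of step 1 and value of joint stop_carriage between 0.023 and 0.027 m and value of joint lock_plunger below 0.0015 m and contact force between the fingers and lock_plunger above 2 N); the arm keeps its last pose, push and grip.
It fails at once if a short spring, the magnetic base, the brush pot or the caliper is moved more than 30 mm (distance of any of short_spring0, short_spring1, short_spring2, magnet_base, brush_pot, caliper from where it was at the start of the episode above 0.03 m).
It fails at once if the tray is moved more than 40 mm (distance of tray from where it was at the start of the episode above 0.04 m).
It also fails if it takes over 51 s, if anything falls off the work surface, if the arm or the gripper's body presses on something with over 40 N, if the wrist force passes 120 N, or if a joint passes its speed limit or range.

## Robot

A 6-joint arm with a two-finger parallel gripper is mounted at the origin on the work surface. World frame = base frame: x ahead of the robot, y to its left, z up, the work surface at z = 0. Lengths are in m, angles in rad, forces in N, time in s.
With the tool pointing down it reaches from about 0.35 to 0.875 m from the base axis. Payload 15.5 kg.
Tool frame: the origin (TCP) lies midway between the tips of the shut fingers; the grasp point (between the pads) lies 19 mm behind it; z points along the fingers, y is the line along which they close (so a half turn about z gives the same grasp; the last joint's range is limited). The gripper opens to 85 mm and grips with 20 to 120 N. Pads are 22 mm wide; open, the fingers measure 114 mm over their backs; the gripper's body (76 mm by 85 mm) begins 54 mm behind the grasp point. The pads swing forward as they close: fully open they stand 13 mm farther back than shut.
Start: joints at [-1.206, 0.494, 1.345, -0, 1.302, -0.096], TCP at [0.278, -0.56, 0.231] pointing down, gripper open.
Joint ranges: [-2.91, 2.91], [-0.82, 2.16], [0.22, 2.67], [-1.22, 4.37], [0.12, 2.79], [-3.08, 3.08]. Speed limits (rad/s): [1.89, 1.89, 2.57, 3.01, 3.01, 3.01].

## Interface

Orientations are given as a 3x3 rotation matrix whose columns are the frame's x, y, z axes.
In Python, from workcell import robot gives the robot as it stands.
- The arm moves only by the shell command python3 steer.py [FORCE], which reads ROWS from standard input. ROWS is a JSON object with one list for each field, all of the same length, 1 to 10, a row being the entries at one place: tx, ty, tz (the shift in mm), twist (a turn about the tool's z in rad), aperture (the opening from 0.0 (shut) to 1.0 (fully open)); each row shifts and turns the commanded pose from where the row before left it, along the tool's axes as they then stand; what a row does not reach is not made up. A row lasts 1/12 s, in which the tool goes at most 0.0417 m and 0.125 rad, less where a joint would pass 70% of its speed; a pose out of reach is approached as far as the arm can. The fingers move at their own pace and stop on an object; FORCE is the grip in N (left out, the last holds). Time passes only in rows, so rows that do not move let the fingers close. It prints the time, the measured TCP pose, the force, the opening and the grip force at its end. Input that does not fit is refused with a message, and nothing moves.
- robot.get_state(): the state, without advancing time (a new reading comes with each control period).
- robot.read_camera(name): name is "side" or "top" or "wrist"; returns the picture (480x640x3 uint8, red, green, blue); there is no depth.
- robot.calibration(name): a dict with "fx", "fy", "cx", "cy" (pixels), "camera_from_world" (4x4, takes a point from world to camera coordinates). Camera axes: x right, y up, looking along -z (the intrinsics and any distortion apply to the point x, -y, -z); pixel columns grow to the right and rows downward; lengths in m; the calibration is good to about 2 mm. The wrist camera is an equidistant fisheye: a pixel r from the principal point sees the ray r / f radians off the axis. A picture is of the moment at which its call begins: read the wrist's pose just before it. calibration takes no time and is no camera call; for the wrist camera it gives the pose at the moment of the call.
- robot.finish_job(): hands the job in; it is judged then, once.
The state is a dict: "time_s": time; "joints": joint angles; "dq": joint speeds; "tau": joint torques, N m; "eef_pos": TCP position; "tcp_rot": TCP orientation; "force": force on the tool from outside, world axes, zero at the start; "torque": the same for the moment, N m; "grip_width": opening from 0.0 (shut) to 1.0 (fully open); "grasp_force": force on a finger pad.
Only numpy, scipy, OpenCV 4.12 (cv2) and the standard library are available. Lean on these libraries where they do the work, as an engineer would, in place of code of your own. Each camera call takes 0.05 s, during which the arm holds its last target. There are 200 camera calls.

## Working session

There is one attempt and no reset: what is moved stays moved. The work goes in short steps, Python scripts to look and compute and a shell command to move; the robot and the scene stay as the last step left them, time stands still between calls to the robot, and variables do not carry over. Pictures are saved under pics/ and viewed, at most 10 in all, crops included, and the job is handed in when it is done.

```bash
ls; mkdir -p pics; python3 - <<'E'
from workcell import robot
import cv2,numpy as np
s=robot.get_state();print(s['time_s'],s['eef_pos'],np.round(s['tcp_rot'],3),s['grip_width'])
for n in("top","side"):
    cv2.imwrite(f"pics/{n}0.png",robot.read_camera(n)[:,:,::-1]);c=robot.calibration(n);print(n,c)
E
```

```text
pics
steer.py
workcell.py
0.0 [ 0.27780419 -0.55946893  0.23069253] [[ 0.896  0.445 -0.   ]
 [ 0.445 -0.896  0.001]
 [ 0.    -0.001 -1.   ]] 0.9977329115229695
top {'fx': 480.114946241694, 'fy': 480.114946241694, 'cx': 307.01955068476144, 'cy': 235.32211620636295, 'camera_from_world': array([[-0.00813973, -0.99970659,  0.02281383, -0.01845753],
       [ 0.99889753, -0.0070741 ,  0.04640771, -0.59452575],
       [-0.0462327 ,  0.02316642,  0.99866203, -1.22907398],
       [ 0.        ,  0.        ,  0.        ,  1.        ]])}
side {'fx': 465.2146221368475, 'fy': 465.2146221368475, 'cx': 330.6895252000331, 'cy': 244.75259387376204, 'camera_from_world': array([[-0.99659561, -0.08075402, -0.01661231,  0.60828827],
       [ 0.04369804, -0.68825233,  0.72415413, -0.07372216],
       [-0.06991182,  0.72096291,  0.68943805, -1.04772568],
       [ 0.        ,  0.        ,  0.        ,  1.        ]])}
```

View pics/top0.png

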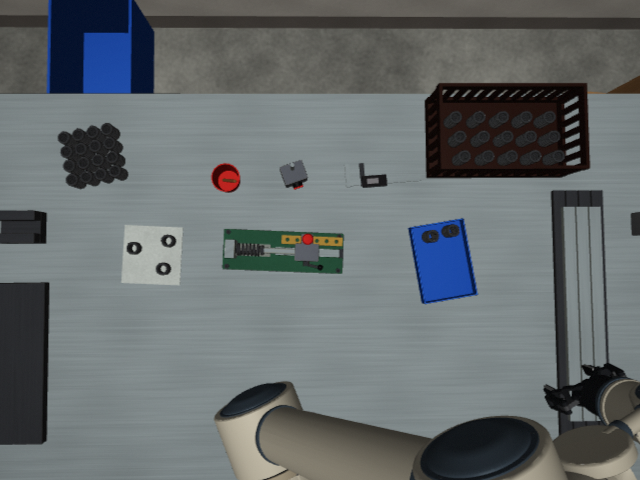

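View pics/side0.png

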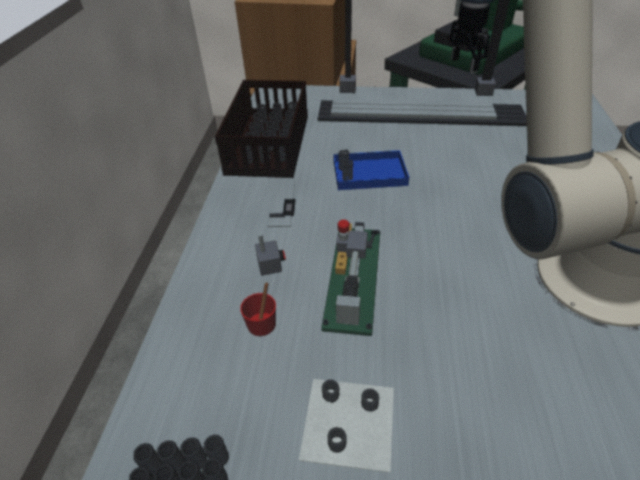

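The top view shows the fixture at about (283,251). The spring is at (250,250), the red knob at (307,239), and the blue tray at (443,261) with its two springs at the far end. The anvil points left (+y world). The side view shows the knob at (344,226) and the spring at (351,283).

```bash
cat > h.py <<'E'
import cv2,numpy as np
from workcell import robot
def ray(c,u,v,fish=False):
    x,y=(u-c['cx'])/c['fx'],(v-c['cy'])/c['fy']
    if fish:
        r=np.hypot(x,y); k=np.sin(r)/r if r>1e-9 else 1
        d=np.array([x*k,-y*k,-np.cos(r)])
    else:
        d=np.array([x,-y,-1.])
    M=np.array(c['camera_from_world']);R=M[:3,:3]
    o=-R.T@M[:3,3];d=R.T@d
    return o,d/np.linalg.norm(d)
def onplane(r,z): o,d=r; return o+d*(z-o[2])/d[2]
def meet(rs):
    A=sum(np.eye(3)-np.outer(d,d) for o,d in rs);b=sum((np.eye(3)-np.outer(d,d))@o for o,d in rs)
    p=np.linalg.solve(A,b);return p,[round(1000*np.linalg.norm(np.cross(p-o,d)),1) for o,d in rs]
def project(c,p,fish=False):
    M=np.array(c['camera_from_world']);q=M[:3,:3]@p+M[:3,3];q=np.array([q[0],-q[1],-q[2]])
    if fish:
        t=np.arctan2(np.hypot(q[0],q[1]),q[2]);k=t/np.hypot(q[0],q[1])
        return c['cx']+c['fx']*q[0]*k,c['cy']+c['fy']*q[1]*k
    return c['cx']+c['fx']*q[0]/q[2],c['cy']+c['fy']*q[1]/q[2]
def blob(im,name,box):
    h=cv2.cvtColor(im,cv2.COLOR_RGB2HSV);x0,y0,x1,y1=box
    m={'red':cv2.inRange(h,(0,150,90),(6,255,255))|cv2.inRange(h,(174,150,90),(180,255,255)),
       'green':cv2.inRange(h,(55,80,30),(90,255,255)),'blue':cv2.inRange(h,(105,150,60),(130,255,255)),
       'brass':cv2.inRange(h,(15,120,100),(32,255,255)),'dark':cv2.inRange(h,(0,0,0),(180,255,70))}[name]
    k=np.zeros_like(m);k[y0:y1,x0:x1]=m[y0:y1,x0:x1];return k
def big(m): return max(cv2.findContours(m,cv2.RETR_EXTERNAL,cv2.CHAIN_APPROX_NONE)[0],key=cv2.contourArea)
def cen(c): m=cv2.moments(c);return m['m10']/m['m00'],m['m01']/m['m00']
E
python3 - <<'E'
from h import *
np.set_printoptions(precision=4,suppress=True)
t=cv2.imread('pics/top0.png')[:,:,::-1].copy();s=cv2.imread('pics/side0.png')[:,:,::-1].copy()
ct,cs=robot.calibration('top'),robot.calibration('side')
kt=cen(big(blob(t,'red',(295,225,320,252))));ks=cen(big(blob(s,'red',(325,210,360,240))))
print('knob',kt,ks,meet([ray(ct,*kt),ray(cs,*ks)]))
def quad(im,c,col,box,z):
    m=blob(im,col,box);m=cv2.morphologyEx(m,cv2.MORPH_CLOSE,np.ones((9,9)))
    P=np.array([onplane(ray(c,*p[0]),z)[:2] for p in cv2.convexHull(big(m))],np.float32)
    (x,y),wh,a=cv2.minAreaRect(P*1000);print(col,(x,y),wh,a)
quad(t,ct,'green',(210,215,360,285),.016);quad(s,cs,'green',(310,220,390,345),.016)
quad(t,ct,'blue',(400,210,490,310),.03);quad(s,cs,'blue',(325,140,415,195),.03)
st=cen(big(blob(t,'dark',(237,240,264,260))));print('spring',st,onplane(ray(ct,*st),.051))
ss=cen(big(blob(s,'dark',(340,272,362,300))));print(ss,onplane(ray(cs,*ss),.051),meet([ray(ct,*st),ray(cs,*ss)]))
E
```

```text
knob (307.2020833333333, 238.825) (343.3624595469255, 224.26537216828478) (array([ 0.5819, -0.0211,  0.1091]), [np.float64(0.3), np.float64(0.3)])
green (554.6891479492188, 40.378440856933594) (306.0843811035156, 102.193359375) 87.16360473632812
green (555.9474487304688, 45.35717010498047) (306.776123046875, 98.8864517211914) 87.33387756347656
blue (525.8200073242188, -370.033203125) (198.85008239746094, 144.179931640625) 9.327513694763184
blue (526.7366333007812, -355.2167663574219) (195.73291015625, 166.23135375976562) 9.680009841918945
spring (249.31710914454277, 249.86283185840708) [0.5573 0.1226 0.051 ]
(350.3567467652495, 285.91866913123846) [0.5595 0.1073 0.051 ] (array([0.558 , 0.1211, 0.0666]), [np.float64(1.0), np.float64(1.0)])
```

Units first: shifts go in mm. So 0.034 m is 34, 0.012 m is 12.

```bash
echo '{"tx":[0, 0, 0, 0, 0, 0, 0, 0, 0, 0], "ty":[0, 0, 0, 0, 0, 0, 0, 0, 0, 0], "tz":[0, 0, 0, 0, 0, 0, 0, 0, 0, 0], "twist":[-0.106, -0.106, -0.106, -0.106, -0.106, -0.106, -0.106, -0.106, -0.106, -0.106], "aperture":[1, 1, 1, 1, 1, 1, 1, 1, 1, 1]}' | python3 steer.py
echo '{"tx":[34, 34, 34, 34, 34, 34, 34, 34, 34, 34], "ty":[12, 12, 12, 12, 12, 12, 12, 12, 12, 12], "tz":[0, 0, 0, 0, 0, 0, 0, 0, 0, 0], "twist":[0, 0, 0, 0, 0, 0, 0, 0, 0, 0], "aperture":[1, 1, 1, 1, 1, 1, 1, 1, 1, 1]}' | python3 steer.py
python3 - <<'E'
from h import *
s=robot.get_state();print(s['time_s'],s['eef_pos'],np.round(s['tcp_rot'],3).tolist(),s['joints'])
E
```

```text
time_s: 0.93
eef_pos: [0.2778, -0.5596, 0.2309]
tcp_rot: [[0.045, 0.999, -0.0], [0.999, -0.045, 0.001], [0.001, -0.0, -1.0]]
force: [0.2, 0.7, -0.3]
grip_width: 1.002
grasp_force: 0.0
time_s: 1.77
eef_pos: [0.4149, -0.2245, 0.2312]
tcp_rot: [[0.05, 0.999, -0.0], [0.999, -0.05, 0.0], [0.0, -0.0, -1.0]]
force: [0.8, -0.6, 0.1]
grip_width: 0.998
grasp_force: 0.0
1.7667 [ 0.41490386 -0.22448535  0.23118525] [[0.05, 0.999, -0.0], [0.999, -0.05, 0.0], [0.0, -0.0, -1.0]] [-6.22635866e-01  2.79406917e-01  1.70932488e+00  1.18130232e-05
  1.15313160e+00 -5.72433814e-01]
```

```bash
cat > look.py <<'E'
import sys
from h import *
import pickle
n=sys.argv[1]
c=robot.calibration('wrist');im=robot.read_camera('wrist')
cv2.imwrite(f'pics/{n}.png',im[:,:,::-1]);pickle.dump(c,open(f'pics/{n}.pkl','wb'))
E
echo '{"tx":[33, 33, 33, 33, 33, 33, 33, 33, 0, 0], "ty":[14, 14, 14, 14, 14, 14, 14, 14, 14, 0], "tz":[0, 0, 0, 0, 0, 0, 0, 0, 0, 0], "twist":[0, 0, 0, 0, 0, 0, 0, 0, 0, 0], "aperture":[1, 1, 1, 1, 1, 1, 1, 1, 1, 1]}' | python3 steer.py
python3 look.py w1
echo '{"tx":[24, 24, 24, 24, 0, 0], "ty":[0, 0, 0, 0, 0, 0], "tz":[0, 0, 0, 0, 0, 0], "twist":[0, 0, 0, 0, 0, 0], "aperture":[1, 1, 1, 1, 1, 1]}' | python3 steer.py
python3 look.py w2
python3 -c "
import pickle;c=pickle.load(open('pics/w2.pkl','rb'));print(c)"
```

```text
time_s: 2.6
eef_pos: [0.5557, 0.0328, 0.2309]
tcp_rot: [[0.047, 0.999, 0.001], [0.999, -0.047, -0.0], [0.0, 0.001, -1.0]]
force: [-0.6, -0.3, 0.6]
grip_width: 0.997
grasp_force: 0.0
time_s: 3.15
eef_pos: [0.5579, 0.127, 0.2311]
tcp_rot: [[0.049, 0.999, -0.001], [0.999, -0.049, -0.0], [-0.0, -0.001, -1.0]]
force: [0.3, -1.1, -0.0]
grip_width: 0.998
grasp_force: 0.0
{'fx': 371.64829954431775, 'fy': 371.64829954431775, 'cx': 320.50224414870735, 'cy': 241.11185439662594, 'camera_from_world': array([[ 9.98786360e-01, -4.92520430e-02, -2.07504869e-04,
        -5.49887068e-01],
       [ 4.66886772e-02,  9.48128423e-01, -3.14440236e-01,
        -1.05256246e-01],
       [ 1.56835653e-02,  3.14048930e-01,  9.49277249e-01,
        -4.29511360e-01],
       [ 0.00000000e+00,  0.00000000e+00,  0.00000000e+00,
         1.00000000e+00]])}
```

View pics/w1.png

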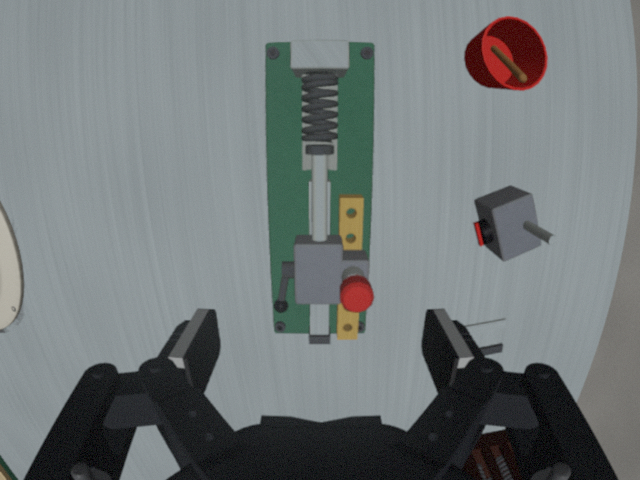

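View pics/w2.png

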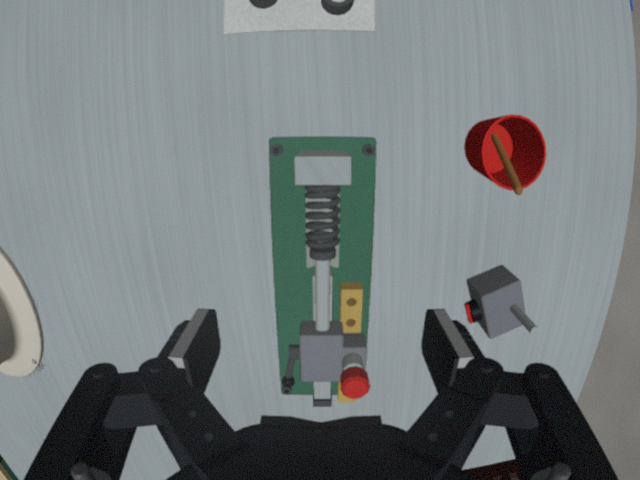

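Both wrist views show the spring upright in the image, at about (320,107) in w1 and (322,218) in w2. The knob is at (356,294) and (354,382), and the brass holes show at x≈350.

```bash
python3 - <<'E'
from h import *
import pickle
np.set_printoptions(precision=4,suppress=True)
I={n:cv2.imread(f'pics/{n}.png')[:,:,::-1].copy() for n in('w1','w2')};C={n:pickle.load(open(f'pics/{n}.pkl','rb')) for n in I}
def two(col,b):
    px={n:cen(big(cv2.morphologyEx(blob(I[n],col,b[n]),cv2.MORPH_CLOSE,np.ones((7,7))))) for n in I}
    print(col,px,*meet([ray(C[n],*px[n],True) for n in I]))
two('red',{'w1':(335,260,385,320),'w2':(330,355,380,405)})
two('dark',{'w1':(298,70,342,143),'w2':(302,184,343,247)})
for n,b in(('w1',(255,30,385,345)),('w2',(255,130,385,400))):
    m=cv2.morphologyEx(blob(I[n],'green',b),cv2.MORPH_CLOSE,np.ones((15,15)))
    P=np.array([onplane(ray(C[n],*p[0],True),.016)[:2] for p in cv2.convexHull(big(m))],np.float32)
    print(cv2.minAreaRect(P*1000))
# brass holes: dark spots inside brass bar
for n,b in(('w1',(335,190,368,255)),('w2',(335,280,368,335))):
    m=blob(I[n],'brass',b);f=cv2.morphologyEx(m,cv2.MORPH_CLOSE,np.ones((21,21)))-m
    for k in cv2.findContours(f,cv2.RETR_EXTERNAL,cv2.CHAIN_APPROX_NONE)[0]:
        if cv2.contourArea(k)>25: print(n,cen(k),cv2.contourArea(k),onplane(ray(C[n],*cen(k),True),.034))
E
```

```text
red {'w1': (356.1845562967454, 294.48170608449567), 'w2': (354.5359531772575, 383.04459308807134)} [ 0.5813 -0.0234  0.1033] [np.float64(0.0), np.float64(0.0)]
dark {'w1': (319.3368885096701, 104.45470705346985), 'w2': (322.0605567606652, 215.51726319595082)} [0.5584 0.1283 0.0651] [np.float64(0.1), np.float64(0.1)]
((524.3106689453125, 40.697181701660156), (305.71148681640625, 41.69732666015625), 87.17848205566406)
((554.306640625, 40.221107482910156), (305.78387451171875, 101.2441635131836), 87.26530456542969)
w1 (350.16666666666663, 236.1219512195122) 41.0 [0.5823 0.0045 0.034 ]
w1 (350.57189542483655, 211.37908496732024) 51.0 [0.5832 0.029  0.034 ]
```

In the tool's units: 0.03 m is 30, 0.0014 m is 1.4.

```bash
echo '{"tx":[1.4, 0, 0, 0, 0, 0, 0, 0, 0], "ty":[1, 0, 0, 0, 0, 0, 0, 0, 0], "tz":[30, 30, 30, 30, 30, 20, 20, 12, 0], "twist":[0, 0, 0, 0, 0, 0, 0, 0, 0], "aperture":[1, 1, 1, 1, 1, 1, 1, 1, 1]}' | python3 steer.py
echo '{"tx":[0, 0, 0, 0, 0, 0, 0, 0], "ty":[0, 0, 0, 0, 0, 0, 0, 0], "tz":[0, 0, 0, 0, 0, 0, 0, 0], "twist":[0, 0, 0, 0, 0, 0, 0, 0], "aperture":[0, 0, 0, 0, 0, 0, 0, 0]}' | python3 steer.py 40
```

```text
time_s: 3.95
eef_pos: [0.558, 0.1267, 0.027]
tcp_rot: [[0.052, 0.999, -0.004], [0.999, -0.052, -0.001], [-0.001, -0.004, -1.0]]
force: [-1.1, 0.6, -0.3]
grip_width: 1.003
grasp_force: 0.0
time_s: 4.62
eef_pos: [0.5594, 0.1284, 0.0303]
tcp_rot: [[0.05, 0.999, 0.0], [0.999, -0.05, -0.0], [-0.0, 0.0, -1.0]]
force: [-6.0, -0.7, 13.3]
grip_width: 0.368
grasp_force: 39.8
```

```bash
echo '{"tx":[0, 0, 0, 0, 0, 0, -30, -36, -36, -36], "ty":[0, 0, 0, 0, 0, 0, -2.5, -2.5, -2.5, -2.5], "tz":[-10, -30, -30, -30, -30, -30, 0, 0, 0, 0], "twist":[0, 0, 0, 0, 0, 0, 0, 0, 0, 0], "aperture":[0, 0, 0, 0, 0, 0, 0, 0, 0, 0]}' | python3 steer.py 
echo '{"tx":[-36, -36, -36, -36, -36, -36, -36, -36, -36, 0], "ty":[-2.5, -2.5, -2.5, -2.5, -2.5, -2.5, -2.5, -2.5, -2.5, 0], "tz":[0, 0, 0, 0, 0, 0, 0, 0, 0, 0], "twist":[0, 0, 0, 0, 0, 0, 0, 0, 0, 0], "aperture":[0, 0, 0, 0, 0, 0, 0, 0, 0, 0]}' | python3 steer.py
python3 look.py w3
```

```text
time_s: 5.45
eef_pos: [0.5424, -0.0101, 0.1904]
tcp_rot: [[0.049, 0.999, 0.001], [0.999, -0.049, -0.0], [-0.0, 0.001, -1.0]]
force: [0.6, 0.5, -0.7]
grip_width: 0.369
grasp_force: 40.1
time_s: 6.28
eef_pos: [0.5034, -0.3374, 0.1902]
tcp_rot: [[0.053, 0.999, 0.001], [0.999, -0.053, -0.003], [-0.003, 0.002, -1.0]]
force: [-1.2, 0.6, -1.5]
grip_width: 0.367
grasp_force: 40.1
```

View pics/w3.png

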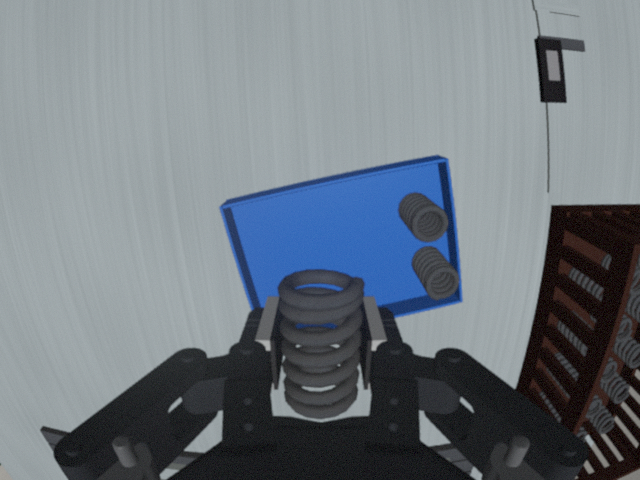

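The spring is held between the pads. The tray rim corners show at about (221,206), (447,157) and (461,300), with the tray springs at right (423,217) and (435,273).

```bash
python3 - <<'E'
from h import *
import pickle
c=pickle.load(open('pics/w3.pkl','rb'))
P=[onplane(ray(c,*p,True),.03)[:2] for p in((221,206),(447,157),(461,300))]
a,b,d=P;print(np.round(P,4),np.linalg.norm(a-b),np.linalg.norm(b-d),'centre',(a+d)/2,'yaw',np.degrees(np.arctan2(*(b-a)[::-1])))
s=robot.get_state();t=(a+d)/2+(-.03)*(b-a)/np.linalg.norm(b-a);R=s['tcp_rot']
print(s['eef_pos'],'target',t,'tool delta',R.T@np.r_[t-s['eef_pos'][:2],0])
E
```

```text
[[ 0.4183 -0.3215]
 [ 0.6125 -0.2887]
 [ 0.6343 -0.4252]] 0.19691786530404462 0.13816335744913097 centre [ 0.52627999 -0.37332162] yaw 9.579554325318059
[ 0.50356247 -0.33455955  0.18999184] target [ 0.49669833 -0.37831412] tool delta [-4.40583464e-02 -4.52090389e-03  4.93282311e-05]
```

```bash
echo '{"tx":[-22, -22, 0, 0, 0, 0, 0, 0, 0, 0], "ty":[-2.2, -2.2, 0, 0, 0, 0, 0, 0, 0, 0], "tz":[0, 0, 20, 30, 30, 30, 30, 20, 14, 8], "twist":[0, 0, -0.107, -0.107, 0, 0, 0, 0, 0, 0], "aperture":[0, 0, 0, 0, 0, 0, 0, 0, 0, 0]}' | python3 steer.py 
echo '{"tx":[0, 0, 0, 0, 0, 0, 0, 0, 0, 0], "ty":[0, 0, 0, 0, 0, 0, 0, 0, 0, 0], "tz":[2, 0, 0, 0, 0, 0, 0, 0, 0, 0], "twist":[0, 0, 0, 0, 0, 0, 0, 0, 0, 0], "aperture":[0, 0, 0.4, 0.45, 0.5, 0.55, 0.6, 0.65, 0.7, 0.8]}' | python3 steer.py
python3 look.py w4
```

```text
time_s: 7.17
eef_pos: [0.4972, -0.3737, 0.006]
tcp_rot: [[-0.164, 0.986, -0.002], [0.986, 0.164, 0.002], [0.002, -0.001, -1.0]]
force: [-0.6, 0.3, -0.5]
grip_width: 0.367
grasp_force: 40.0
time_s: 8.0
eef_pos: [0.4975, -0.3752, 0.0053]
tcp_rot: [[-0.163, 0.987, -0.0], [0.987, 0.163, 0.0], [0.0, -0.0, -1.0]]
force: [-0.5, 0.2, -0.5]
grip_width: 0.794
grasp_force: 0.0
```

View pics/w4.png

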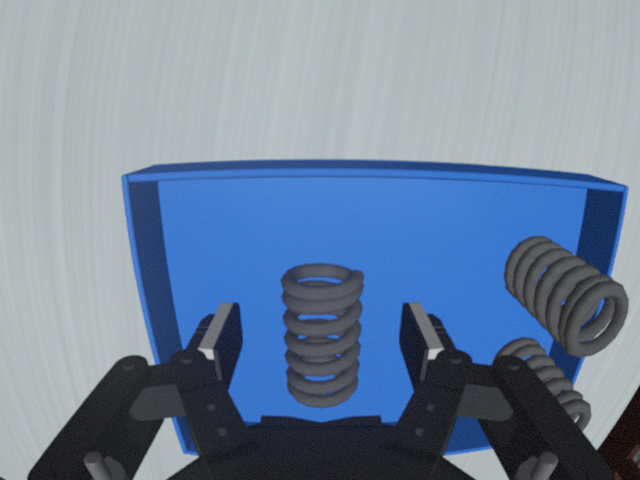

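The spring lies released at about (322,335), centred in the tray between the open pads. Next is the knob.

In the tool's units: -0.038 m is -38, -0.036 m is -36.

```bash
echo '{"tx":[0, 0, 0, 0, 0, 0, 0, 35, 35, 35], "ty":[0, 0, 0, 0, 0, 0, 0, 6.5, 6.5, 6.5], "tz":[-10, -35, -38, -38, -38, -36, 0, 0, 0, 0], "twist":[0, 0, 0, 0, 0, 0.107, 0.107, 0, 0, 0], "aperture":[0.8, 0.8, 0.8, 0.8, 0.9, 1, 1, 1, 1, 1]}' | python3 steer.py 
echo '{"tx":[35, 35, 35, 35, 35, 35, 35, 0, 0], "ty":[6.5, 6.5, 6.5, 6.5, 6.5, 6.5, 6.5, 0, 0], "tz":[0, 0, 0, 0, 0, 0, 0, 0, 0], "twist":[0, 0, 0, 0, 0, 0, 0, 0, 0], "aperture":[1, 1, 1, 1, 1, 1, 1, 1, 1]}' | python3 steer.py
python3 - <<'E'
from h import *
s=robot.get_state();R=np.array(s['tcp_rot']);print(s['eef_pos'],R.round(3).tolist(),R.T@(np.array([.5816,-.0215,.077])-s['eef_pos']))
E
```

```text
time_s: 8.88
eef_pos: [0.5221, -0.2703, 0.2012]
tcp_rot: [[0.051, 0.999, 0.001], [0.999, -0.051, -0.0], [-0.0, 0.001, -1.0]]
force: [1.4, 0.4, -1.0]
grip_width: 0.997
grasp_force: 0.0
time_s: 9.63
eef_pos: [0.58, -0.027, 0.2009]
tcp_rot: [[0.047, 0.999, 0.0], [0.999, -0.047, -0.0], [-0.0, 0.0, -1.0]]
force: [0.6, -0.6, -0.0]
grip_width: 1.004
grasp_force: 0.0
[ 0.58004883 -0.02704857  0.20092354] [[0.047, 0.999, 0.0], [0.999, -0.047, -0.0], [-0.0, 0.0, -1.0]] [0.00561693 0.00123356 0.12392402]
```

Descend and take a picture before closing.

In the tool's units: 0.03 m is 30, 0.024 m is 24.

```bash
echo '{"tx":[5.6, 0, 0, 0, 0, 0, 0, 0], "ty":[1.2, 0, 0, 0, 0, 0, 0, 0], "tz":[20, 30, 30, 24, 14, 6, 0, 0], "twist":[0, 0, 0, 0, 0, 0, 0, 0], "aperture":[1, 1, 1, 1, 1, 1, 1, 1]}' | python3 steer.py 
python3 look.py w5
```

```text
time_s: 10.3
eef_pos: [0.5817, -0.024, 0.0771]
tcp_rot: [[0.051, 0.999, 0.001], [0.999, -0.051, -0.0], [-0.0, 0.001, -1.0]]
force: [-0.5, 0.8, 0.5]
grip_width: 1.001
grasp_force: 0.0
```

View pics/w5.png

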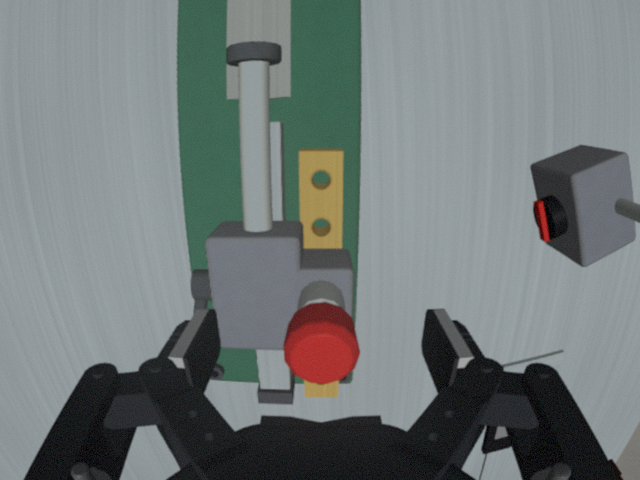

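The knob is at (321,343), centred between the pads. Closing now.

In the tool's units: -0.005 m is -5, -0.004 m is -4.

```bash
echo '{"tx":[0, 0, 0, 0, 0, 0, 0, 0, 0], "ty":[0, 0, 0, 0, 0, 0, 0, 0, 0], "tz":[0, 0, 0, 0, 0, 0, 0, 0, 0], "twist":[0, 0, 0, 0, 0, 0, 0, 0, 0], "aperture":[0, 0, 0, 0, 0, 0, 0, 0, 0]}' | python3 steer.py 60
echo '{"tx":[0, 0, 0, 0, 0, 0], "ty":[0, 0, 0, 0, 0, 0], "tz":[-5, -5, -4, 0, 0, 0], "twist":[0, 0, 0, 0, 0, 0], "aperture":[0, 0, 0, 0, 0, 0]}' | python3 steer.py
python3 look.py w6
```

```text
time_s: 11.1
eef_pos: [0.5819, -0.0233, 0.0768]
tcp_rot: [[0.05, 0.999, 0.001], [0.999, -0.05, -0.0], [-0.0, 0.001, -1.0]]
force: [0.5, -0.5, 6.3]
grip_width: 0.313
grasp_force: 58.7
time_s: 11.6
eef_pos: [0.5818, -0.0233, 0.0901]
tcp_rot: [[0.05, 0.999, 0.001], [0.999, -0.05, -0.0], [0.0, 0.001, -1.0]]
force: [6.4, -0.7, -11.4]
grip_width: 0.312
grasp_force: 59.7
```

In the tool's units: 0.007 m is 7, 0.006 m is 6.

```bash
echo '{"tx":[5, 7, 7, 6, 0, 0, 0], "ty":[0, 0, 0, 0, 0, 0, 0], "tz":[0, 0, 0, 0, 0, 0, 0], "twist":[0, 0, 0, 0, 0, 0, 0], "aperture":[0, 0, 0, 0, 0, 0, 0]}' | python3 steer.py
python3 look.py w7
```

```text
time_s: 12.23
eef_pos: [0.583, 0.002, 0.09]
tcp_rot: [[0.05, 0.999, 0.0], [0.999, -0.05, 0.0], [0.0, 0.0, -1.0]]
force: [6.3, 1.3, -10.5]
grip_width: 0.313
grasp_force: 59.7
```

View pics/w7.png

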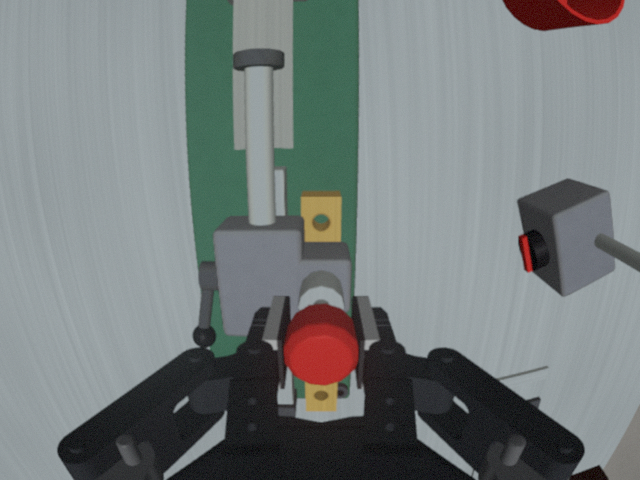

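The carriage travelled with the knob: one free hole is left, at (321,223). Now I lower the pin.

In the tool's units: 0.004 m is 4, 0.003 m is 3.

```bash
echo '{"tx":[0, 0, 0, 0, 0, 0, 0], "ty":[0, 0, 0, 0, 0, 0, 0], "tz":[4, 4, 3, 2, 0, 0, 0], "twist":[0, 0, 0, 0, 0, 0, 0], "aperture":[0, 0, 0, 0, 0, 0, 0]}' | python3 steer.py
```

```text
time_s: 12.87
eef_pos: [0.583, 0.0017, 0.0772]
tcp_rot: [[0.05, 0.999, 0.001], [0.999, -0.05, 0.0], [0.0, 0.001, -1.0]]
force: [5.8, 2.3, -7.1]
grip_width: 0.309
grasp_force: 60.1
```

```bash
echo '{"tx":[0, 0, 0, 0], "ty":[0, 0, 0, 0], "tz":[1, 1, 0, 0], "twist":[0, 0, 0, 0], "aperture":[0, 0, 0, 0]}' | python3 steer.py; python3 look.py w8
```

```text
time_s: 13.2
eef_pos: [0.5833, 0.0017, 0.0766]
tcp_rot: [[0.05, 0.999, 0.002], [0.999, -0.05, -0.0], [0.0, 0.002, -1.0]]
force: [-1.1, 2.2, 20.5]
grip_width: 0.31
grasp_force: 62.8
```

View pics/w8.png

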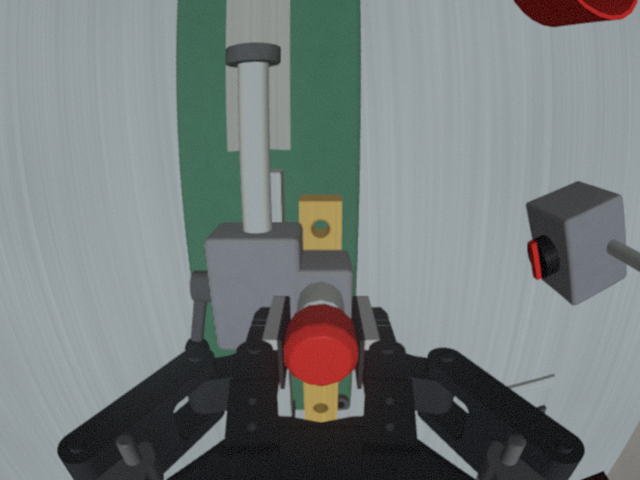

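The force reversed to +20 N at the same TCP height (0.0766 m) as when the pin was home at the start. The carriage and knob sit in the picture exactly as in w5, one hole further on, so the pin is home.

```bash
python3 -c "
from workcell import robot
print(robot.finish_job())"
```

```text
the job is handed in; nothing more can be done
None
```

I handed the job in at about 13 s: the long spring lies released in the blue tray, and the stop is one hole nearer the anvil with the pin home and the gripper still holding the red knob at about 60 N; the hand-in returned no verdict.

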